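# Push the rolling pin up the drain gutter into its trough

### The arm

A 6-joint arm with a two-finger parallel gripper is mounted at the origin on the work surface. World frame = base frame: x ahead of the robot, y to its left, z up, the work surface at z = 0. Lengths are in m, angles in rad, forces in N, time in s.
With the tool pointing down it reaches from about 0.35 to 0.975 m from the base axis. Payload 4.9 kg.
Tool frame: the origin (TCP) lies at the very end of the fingers, on their centre line; the grasp point (between the pads) lies 19 mm behind it; x points along the fingers, z is the direction in which the jaws open and shut, and the axes are right-handed (so a half turn about x gives the same grasp; the last joint's range is limited). The gripper opens to 85 mm and grips with 20 to 120 N. Pads are 22 mm wide; open, the fingers measure 114 mm over their backs; the gripper's body (76 mm by 85 mm) begins 54 mm behind the grasp point. The pads swing forward as they close: fully open they stand 13 mm farther back than shut.
Start: joints at [1.015, 0.053, 1.613, -0, 1.476, -0.119], TCP at [0.264, 0.566, 0.231] pointing down, gripper open.
Joint ranges: [-3.01, 3.01], [-1.01, 2.22], [0.06, 2.58], [-1.02, 4.17], [0.09, 2.62], [-3.14, 3.14]. Speed limits (rad/s): [2.57, 2.57, 3.14, 3.14, 3.14, 3.14].

### API

Orientations are given as a unit quaternion [w, x, y, z].
In Python, from plant import manip, vision, job gives the robot as it stands.
- The arm moves only by the tool servo_tool, never from a script. Its arguments are lists of equal length, an entry for each row: "twist": the turn, a rotation vector about the world's x, y, z in rad, a list of three; "xyz": the shift along the world's x, y, z in cm, a list of three; "fingers": the opening, from 0 (shut) to 1 (fully open). In form: {"twist": [[wx, wy, wz], ...], "xyz": [[x, y, z], ...], "fingers": [fingers, ...]}. A call has 1 to 8 rows; each row shifts and turns the commanded pose from where the row before left it; what a row does not reach is not made up. A row lasts 1/8 s, in which the tool goes at most 62.5 mm and 10.7 degrees, less where a joint would pass 70% of its speed; a pose out of reach is approached as far as the arm can. A call with a gripper value outside its range is refused whole. The fingers move at their own pace and stop on an object; the grip force is fixed at half the most. Time passes only in rows, so rows that do not move let the fingers close. It gives the time, the measured TCP pose, the force and the opening at its end, in the units of the state.
- manip.state(): the state, without advancing time (a new reading comes with each control period).
- vision.grab_frame(name): name is "side" or "top"; returns the picture (384x512x3 uint8, red, green, blue); there is no depth.
- vision.get_calibration(name): a dict with "camera_matrix" (3x3 intrinsics, pixels), "origin" and "orientation" of the camera in the world. Camera axes: x right, y up, looking along -z (the intrinsics and any distortion apply to the point x, -y, -z); pixel columns grow to the right and rows downward; lengths in m; the calibration is good to about 2 mm. A picture is of the moment at which its call begins. get_calibration takes no time and is no camera call.
- job.job_done(): hands the job in, once; it reports no verdict.
Trained networks look in the newest picture that a camera, given by its name, has taken for a name from the list of things; names that differ only in an ending like _2 or _b are one class to them, and where a whole thing is asked for, a point or a joint stands for the part that bears it (a point fixed in the world has none). Each returns a list of dicts, best first, with "score" (0 to 1); they miss things now and then, are a little off and sometimes report something else, mostly with a low value. They report only what shows in the picture. A call takes as long as a camera call.
- vision.spot_in(camera, label): "extent" ([centre column, centre row, width, height] in pixels, round what is visible of it).
The state is a dict: "time": time; "joint_pos": joint angles; "joint_vel": joint speeds; "joint_efforts": joint torques, N m; "tool_pos": TCP position; "tool_rot": TCP orientation; "contact_force": force on the tool from outside, world axes, zero at the start; "ft_torque": the same for the moment, N m; "gripper_width": opening from 0.0 (shut) to 1.0 (fully open).
Only numpy, scipy, OpenCV 4.12 (cv2) and the standard library are available. Lean on these libraries where they do the work, as an engineer would, in place of code of your own. Each camera call takes 0.05 s, during which the arm holds its last target.

### The job

The wooden rolling pin has rolled down the sloping draining tray and lies against the low lip at the spout, by the sink. Push it with the fingers back up the tray, easing it along gently and steadily without flicking it, letting it run loose or jamming it hard against the high end, until it drops into the sunken trough along the tray's high end and lies there by itself, full length, so that it cannot roll back. It must roll on the tray all the way: do not lift or carry it, and leave everything else on the counter where it is.

Things in the scene. Friction and masses are not known exactly. Their poses are not given: they have to be found in the camera images.
- tray: Blue-green plastic draining tray, fixed, 298 mm long x 308 wide plus a 110 mm spout at its low end. Origin: on the counter under its middle; z up, x level and pointing uphill from the spout end (-140) to the high end (+148), y across. Its floor is one smooth gutter 292 mm wide, sloping 5.5 degrees. Side rims rise 30 mm above the floor, the low lip 10 mm (8 thick, 60 mm gap at the spout, cheeks 11 high).
- tray_lane (a point): Point on the gutter's floor, 10 mm above the counter, at the middle of the low lip's inner face. Its x axis runs up along the sloping floor, y across, z square to the floor. In this frame the floor is z = 0 from x = 0 to the crest at x = 235 mm. The pin starts with its centre at about x 20, z 25 mm; in the trough it rests at about x 251 to 257, z 15 to 17 mm.
- tray_crest (a point): Middle of the crest, the upper edge of the sloping floor, 32.5 mm above the counter. Beyond it the floor steps down 7 mm into a level trough 46 mm long, as wide as the gutter.
- tray_head (a point): Middle of the head rim's top edge, on its inner face: the wall that closes the trough, 32 mm above the trough's floor and 57.5 mm above the counter.
- pin: Small beech rolling pin, loose, about 0.32 kg, lying across the gutter. Barrel 50 mm diameter, 180 long with rounded ends (full diameter over the middle 130 mm), a darker 22 mm thick handle at each end, 274 overall. Origin: centre of the barrel; y is its axis; x and z turn as it rolls. It rolls freely and runs back down whenever let go short of the trough.
- pin_center (a point): Centre of the pin, on its axis.
- pin_end_a (a point): On the pin's axis at one end of the barrel, 90 mm from the centre.
- pin_end_b (a point): On the pin's axis at the other end of the barrel, 90 mm from the centre.
- slow_cooker: Dark red slow cooker with a toggle switch, 248 mm across (291 over the handles), 222 mm high to the top of the lid's knob, fixed on the counter beside the range. Origin: centre of its underside.
- sugar_bowl: White ceramic sugar bowl, 108 mm across (144 over its two handles), 75 mm high, standing beyond the tray's high end. It stands loose on the counter; leave it alone. Origin: centre of its underside.
- sugar_lid: White lid with a knob lying on the sugar bowl, 90 mm across, 41 mm high; leave it alone. Origin: centre of its underside.
- mug: Blue mug, 80 mm across with a handle, 92 mm high, beyond the tray's high end on the robot's side. It stands loose on the counter; leave it alone. Origin: centre of its underside.
- ladle: Black nylon ladle lying along the tray's far side, bowl 86 mm across and 34 mm high, the thin handle runs 255 mm to its -x. Loose; leave it alone. Origin: under the middle of its bowl.
- cruet: Amber glass cruet with a small handle, 72 mm across, 140 mm high. It stands loose on the counter; leave it alone. Origin: centre of its underside.
- stopper: Clear glass cruet stopper stood on its flat head, 32 mm across, 52 mm high. It stands loose on the counter; leave it alone. Origin: centre of its underside.
- salt_shaker: White salt shaker with a steel cap, 44 mm across, 83 mm high. It stands loose on the counter; leave it alone. Origin: centre of its underside.

How it is judged:
At the end, for the whole second after the job is handed in: The pin lies at rest (under 30 mm/s) in the trough: both ends of its barrel are at least 10 mm past the crest and down in the trough (less than 22 mm above the plane of the sloping floor, where the rolling pin's axis ran at 25 mm); every other thing is within 20 mm of where it stood (x of each of pin_end_a, pin_end_b in the frame of tray_lane above 0.245 m and z of each of pin_end_a, pin_end_b in the frame of tray_lane below 0.022 m and linear speed of pin below 0.03 m/s and distance of each of sugar_bowl, sugar_lid, mug, ladle, cruet, stopper, salt_shaker from where it was at the start of the episode below 0.02 m); the robot touches nothing.
It fails at once if the pin, or one end of it, is lifted off the tray (its axis more than 20 mm above its rolling height) (z of any of pin_center, pin_end_a, pin_end_b in the frame of tray_lane above 0.045 m).
It fails at once if the fingers press on the pin with more than 25 N (it is jammed, not eased) (contact force between the fingers and pin above 25 N).
It fails at once if the pin is flicked or runs loose (faster than 0.45 m/s) (linear speed of pin above 0.45 m/s).
It fails at once if another thing on the counter is moved more than 20 mm or tipped (distance of any of sugar_bowl, sugar_lid, mug, ladle, cruet, stopper, salt_shaker from where it was at the start of the episode above 0.02 m or angle between any of sugar_bowl, sugar_lid, mug, ladle, cruet, stopper, salt_shaker's own z axis and vertical above 0.3 rad).
It also fails if it takes over 45 s, if anything falls off the work surface, if the arm or the gripper's body presses on something with over 40 N, if the wrist force passes 120 N, or if a joint passes its speed limit or range.

## Working session

There is one attempt and no reset: what is moved stays moved. The work goes in short steps, Python scripts to look and compute and a tool call to move; the robot and the scene stay as the last step left them, time stands still between calls to the robot, and variables do not carry over. Pictures are saved under pics/ and viewed, and the job is handed in when it is done.

Besides the shell and the picture viewer there is one more tool, called after "Call:" as a command line: name --argument value ..., lists and objects as JSON in quotes. servo_tool: Moves the arm, as the interface text tells. Its arguments: {"type":"object","properties":{"twist":{"type":"array","items":{"type":"array","items":{"type":"number"}}},"xyz":{"type":"array","items":{"type":"array","items":{"type":"number"}}},"fingers":{"type":"array","items":{"type":"number"}}},"required":["twist","xyz","fingers"]}

```bash
mkdir -p pics; ls; python3 - <<'E'
from plant import manip, vision, job
import cv2
print(manip.state())
for n in ("side","top"):
    im=vision.grab_frame(n); cv2.imwrite(f"pics/{n}0.png",im[:,:,::-1])
    print(n,vision.get_calibration(n))
E
```

```text
pics
{'time': 0.0, 'joint_pos': array([ 1.01498768e+00,  5.33343541e-02,  1.61430624e+00,  4.17135541e-06,
        1.47593306e+00, -1.18994086e-01]), 'joint_vel': array([ 0.00181436,  0.00067741, -0.00056342,  0.00117714, -0.00112328,
       -0.00023509]), 'joint_efforts': array([ 8.88747709e-04, -3.93702221e+01, -3.70167804e+01, -1.44067344e-04,
        7.30779153e-03,  1.71789143e-06]), 'tool_pos': array([0.26408092, 0.56579578, 0.23006963]), 'tool_rot': array([ 0.59582728, -0.38008614,  0.59709109,  0.37948202]), 'contact_force': array([ 1.19721515, -0.64684185, -0.73360335]), 'ft_torque': array([-0.00600827, -0.0383537 ,  0.00186681]), 'gripper_width': 0.9947910463619807}
side {'camera_matrix': array([[375.46338298,   0.        , 255.53512152],
       [  0.        , 375.46338298, 191.77108789],
       [  0.        ,   0.        ,   1.        ]]), 'origin': array([ 0.20093763, -0.62013121,  0.72395978]), 'orientation': array([ 0.88793292,  0.38247931, -0.11115234, -0.23006493])}
top {'camera_matrix': array([[498.34892501,   0.        , 251.2196334 ],
       [  0.        , 498.34892501, 191.74059824],
       [  0.        ,   0.        ,   1.        ]]), 'origin': array([ 0.37468061, -0.03723369,  1.56414638]), 'orientation': array([ 0.7158628 ,  0.04378447, -0.03880467, -0.69578557])}
```

View pics/side0.png

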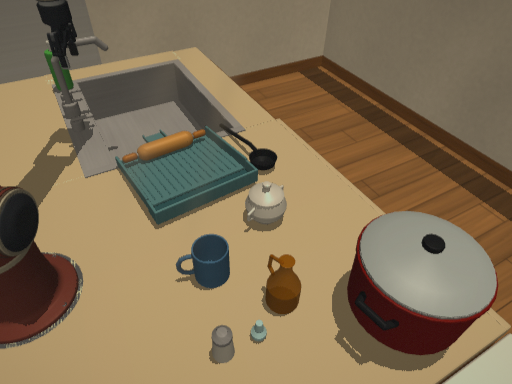

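View pics/top0.png

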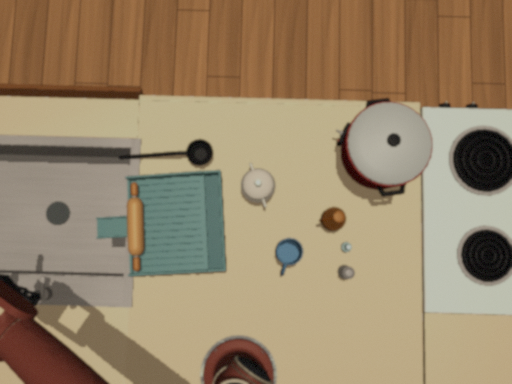

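The tray is at about (125–225, 172–275) in the top picture. The pin lies at column 136, rows 183–270, and uphill is to the right (world −y). Next I'll enlarge the view and measure.

```bash
cat > h.py <<'E'
import numpy as np, cv2
from scipy.spatial.transform import Rotation as R
from plant import manip, vision, job
def ray(n,u,v):
    c=vision.get_calibration(n);K=c["camera_matrix"];q=c["orientation"]
    d=np.array([(u-K[0,2])/K[0,0],-(v-K[1,2])/K[1,1],-1.])
    return c["origin"],R.from_quat([q[1],q[2],q[3],q[0]]).apply(d)
def atz(n,u,v,z):
    o,d=ray(n,u,v);return o+d*(z-o[2])/d[2]
def proj(n,p):
    c=vision.get_calibration(n);K=c["camera_matrix"];q=c["orientation"]
    d=R.from_quat([q[1],q[2],q[3],q[0]]).inv().apply(np.array(p)-c["origin"])
    return np.stack([K[0,2]+K[0,0]*d[...,0]/-d[...,2],K[1,2]+K[1,1]*-d[...,1]/-d[...,2]],-1)
def crop(n,x0,y0,x1,y1,s,f,im=None):
    if im is None: im=vision.grab_frame(n)
    cv2.imwrite("pics/"+f,cv2.resize(im[y0:y1,x0:x1,::-1],None,fx=s,fy=s,interpolation=cv2.INTER_CUBIC)); return im
E
python3 - <<'E'
from h import *
crop("top",90,155,240,285,5,"t1.png")
for l in("tray","pin"):
    print(l,[(np.round(d["extent"],1),round(d["score"],2)) for d in vision.spot_in("top",l)][:3])
crop("side",100,110,280,240,4,"s1.png")
for l in("pin",):
    print(l,[(np.round(d["extent"],1),round(d["score"],2)) for d in vision.spot_in("side",l)][:3])
E
```

```text
tray [(array([162.6, 222.9, 131.7, 103.9]), 0.97)]
pin [(array([137.4, 223.2,  19.7,  84.3]), 0.71)]
pin [(array([164.5, 144.8,  82.6,  34.3]), 0.68), (array([223.1, 343.5,  17.6,  33.7]), 0.4)]
```

View pics/t1.png

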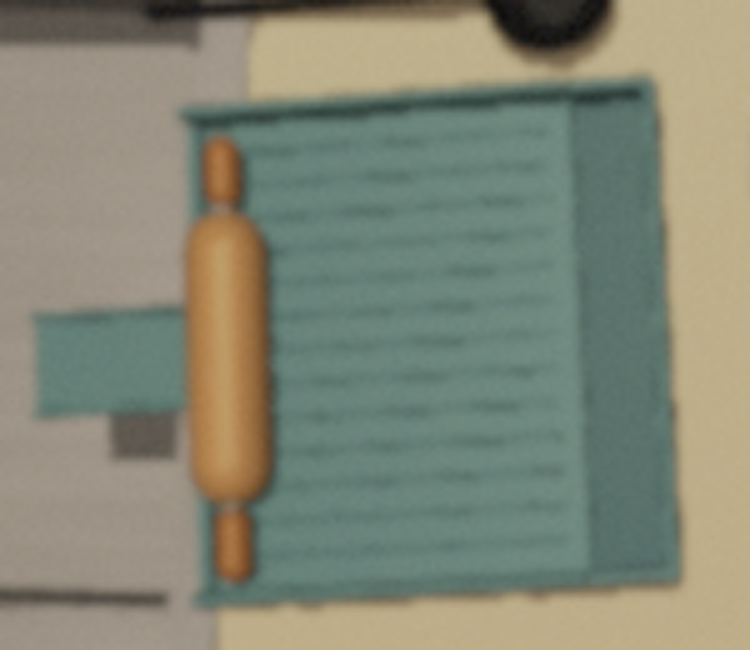

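View pics/s1.png

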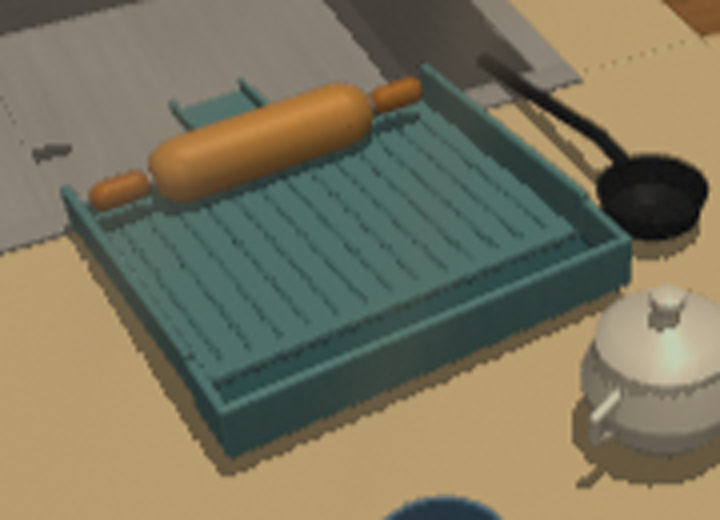

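```bash
python3 - <<'E'
from h import *
from scipy.optimize import least_squares
px=lambda a,b:(90+(a+.5)/5-.5,155+(b+.5)/5-.5)
# tray frame points: (x,y,z), crop px
O=[((.094,.146,.0325),(570,103)),((.094,-.146,.0325),(588,570)),
   ((.148,.154,.0575),(652,78)),((.148,-.154,.0575),(680,582)),
   ((-.148,.154,.04),(184,112)),((-.148,-.154,.04),(198,604)),
   ((-.255,.03,.015),(36,316)),((-.255,-.03,.015),(38,416))]
P=np.array([o[0] for o in O]);U=np.array([px(*o[1]) for o in O])
def w(p):
    c,s=np.cos(p[2]),np.sin(p[2]);return np.c_[p[0]+c*P[:,0]-s*P[:,1],p[1]+s*P[:,0]+c*P[:,1],P[:,2]]
r=least_squares(lambda p:(proj("top",w(p))-U).ravel(),[.3,.25,-1.5],loss='soft_l1')
print(r.x,r.x[2]*57.3);print((proj("top",w(r.x))-U).round(1))
c,s=np.cos(r.x[2]),np.sin(r.x[2])
sl=np.deg2rad(5.5)
def T(x,y,z): return np.array([r.x[0]+c*x-s*y,r.x[1]+s*x+c*y,z])
Lx=.094-.235*np.cos(sl); print("lip x",Lx)
print("lane",T(Lx,0,.01),"crest",T(.094,0,.0325),"head",T(.14,0,.0575))
for a,b in((220,140),(225,358),(234,582)):
    q=atz("top",*px(a,b),.035+.002);d=q-T(0,0,0);print("pin",q.round(4),"tray",(c*d[0]+s*d[1]).round(4),(-s*d[0]+c*d[1]).round(4))
np.save("tray.npy",r.x)
# side check
print(proj("side",np.array([T(.094,.146,.0325),T(.094,-.146,.0325),T(.148,-.154,.0575),T(.148,.154,.0575)])))
E
```

```text
[ 0.45105364  0.2045878  -1.48660448] -85.18243687108924
[[ 0.8 -0.8]
 [ 1.5  0.7]
 [ 1.1 -0.6]
 [ 0.5  0.3]
 [-0.4 -1.2]
 [-0.6  1.1]
 [-2.   0.5]
 [-2.1 -0.2]]
lip x -0.139918106616287
lane [0.43928758 0.34401031 0.01      ] crest [0.45895832 0.11092075 0.0325    ] head [0.46282657 0.06508369 0.0575    ]
pin [0.572 0.341 0.037] tray -0.1257 0.132
pin [0.4375 0.3303 0.037 ] tray -0.1264 -0.003
pin [0.3021 0.3172 0.037 ] tray -0.1248 -0.139
[[244.89392973 166.72667491]
 [149.86701628 205.85970077]
 [153.83542677 213.09650212]
 [257.96682217 169.10202741]]
```

```bash
python3 - <<'E'
from h import *
p=np.array([[.264,.566,.231],[.264,.566,.40],[.264,.566,0],[.437,.375,.23],[.437,.375,.026]])
print(proj("side",p),proj("top",p))
crop("side",0,0,260,180,3,"s2.png")
E
```

```text
[[ 71.66257659  64.74037318]
 [ 51.59931039   3.10485449]
 [ 93.15584749 130.76894932]
 [149.54488095  79.45075517]
 [160.57505105 139.62351475]] [[ 24.45213532 285.8525755 ]
 [ -9.08109554 291.04930038]
 [ 58.50797183 280.57486117]
 [100.84096969 222.44093863]
 [120.99968727 226.1087395 ]]
```

View pics/s2.png

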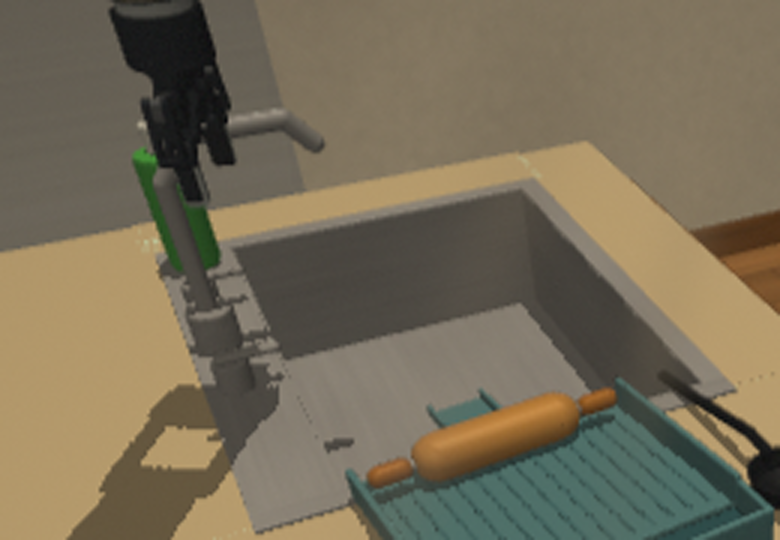

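Call:
servo_tool --twist '[[0,0,0],[0,0,0],[0,0,-0.175],[0,0,-0.175],[0,0,-0.175],[0,0,-0.175],[0,0,-0.175],[0,0,-0.175]]' --xyz '[[0,-4,1],[0,-4,1],[4.3,-2.8,0],[4.3,-2.8,0],[4.3,-2.8,0],[4.3,-2.8,0],[0,0,0],[0,0,0]]' --fingers '[0.5,0.5,0.5,0.5,0.5,0.5,0.5,0.5]'

```text
time: 1.4
tool_pos: [0.4371, 0.3736, 0.2513]
tool_rot: [0.707, -0.027, 0.707, 0.027]
contact_force: [-0.4, 0.2, -0.0]
gripper_width: 0.496
```

```bash
cat > st.py <<'E'
from h import *
s=manip.state();q=s["tool_rot"];r=R.from_quat([q[1],q[2],q[3],q[0]])
t=np.load("tray.npy");c,sn=np.cos(t[2]),np.sin(t[2])
lane=np.array([t[0]-c*.14,t[1]-sn*.14])
d=s["tool_pos"][:2]-lane
M=r.as_matrix()
print("t",s["time"],"tcp",s["tool_pos"].round(4),"lane x,y",(c*d[0]+sn*d[1]).round(4),(-sn*d[0]+c*d[1]).round(4),"toolx",M[:,0].round(3),"toolz",M[:,2].round(3),"goal z",np.round([-sn,c],3),"F",s["contact_force"].round(1),"w",round(s["gripper_width"],2),"j",s["joint_pos"].round(2))
E
python3 - <<'E'
import st
from h import *
crop("side",60,30,260,180,4,"s3.png")
crop("top",50,155,250,285,4,"t3.png")
E
```

```text
t 1.4 tcp [0.4371 0.3736 0.2513] lane x,y -0.0296 0.0003 toolx [-0. -0. -1.] toolz [ 0.997  0.076 -0.   ] goal z [0.996 0.084] F [-0.4  0.2 -0. ] w 0.5 j [ 0.58 -0.08  1.71  0.    1.51  0.5 ]
```

View pics/s3.png

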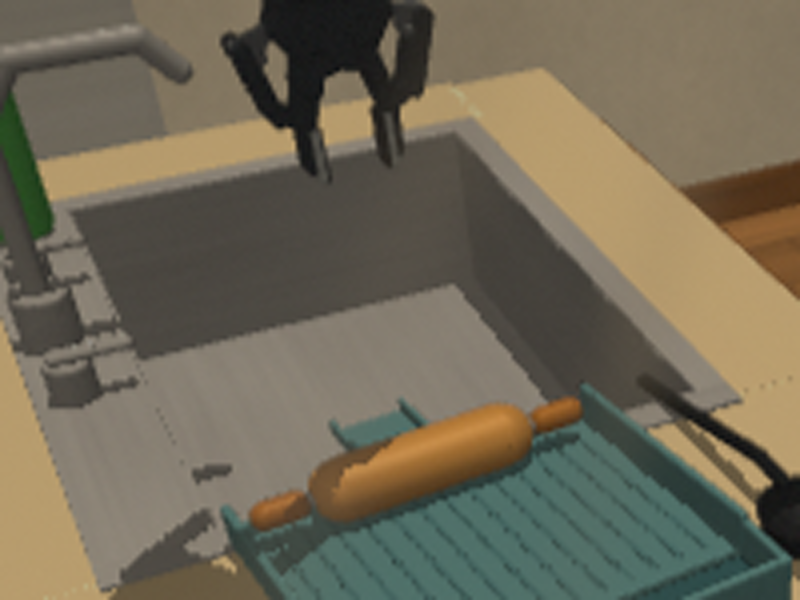

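View pics/t3.png

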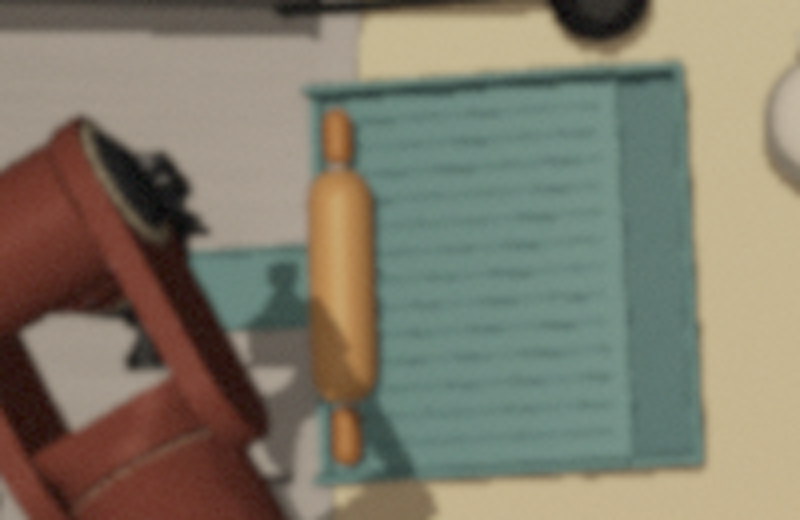

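Call:
servo_tool --twist '[[0,0,0.004],[0,0,0.004],[0,0,0],[0,0,0],[0,0,0],[0,0,0]]' --xyz '[[0,0.6,-5],[0,0,-5],[0,0,-5],[0,0,-4],[0,0,-1.5],[0,0,0]]' --fingers '[0.5,0.5,0.5,0.5,0.5,0.5]'

```text
time: 2.25
tool_pos: [0.436, 0.3802, 0.0459]
tool_rot: [0.706, -0.033, 0.707, 0.033]
contact_force: [-0.4, 0.0, 0.0]
gripper_width: 0.501
```

```bash
python3 - <<'E'
import st
from h import *
print(proj("side",np.array([[.4371,.3736,.2513],manip.state()["tool_pos"]])))
crop("side",110,60,230,160,6,"s4.png")
crop("top",50,155,250,285,4,"t4.png")
E
```

```text
t 2.25 tcp [0.436  0.3802 0.0459] lane x,y -0.0363 -0.0002 toolx [-0.001 -0.001 -1.   ] toolz [ 0.996  0.093 -0.001] goal z [0.996 0.084] F [-0.4  0.   0. ] w 0.5 j [ 0.59  0.13  1.86 -0.    1.15  0.49]
[[148.41710716  72.43162076]
 [158.76484205 133.61790642]]
```

View pics/s4.png

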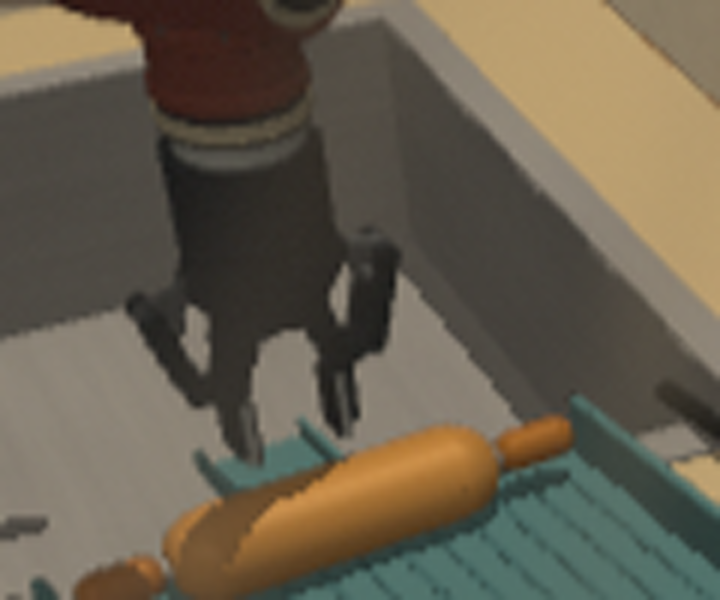

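View pics/t4.png

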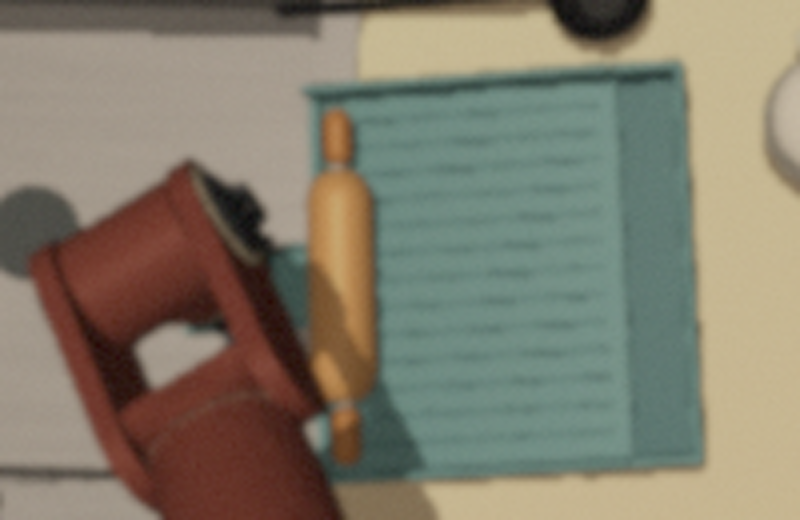

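Call:
servo_tool --twist '[[0,0,-0.008],[0,0,0],[0,0,0],[0,0,0],[0,0,0],[0,0,0],[0,0,0],[0,0,0]]' --xyz '[[0,0,-0.9],[0,0,-0.8],[0.05,-0.5,0],[0.05,-0.5,0],[0.03,-0.4,0.04],[0.03,-0.4,0.04],[0.03,-0.4,0.04],[0.03,-0.4,0.04]]' --fingers '[0.5,0.5,0.5,0.5,0.5,0.5,0.5,0.5]'

```text
time: 3.35
tool_pos: [0.4389, 0.3543, 0.0313]
tool_rot: [0.707, -0.029, 0.706, 0.03]
contact_force: [0.3, 1.8, 1.0]
gripper_width: 0.504
```

```bash
python3 - <<'E'
import st
from h import *
crop("side",110,60,230,160,6,"s5.png")
crop("top",50,155,250,285,4,"t5.png")
E
```

```text
t 3.35 tcp [0.4389 0.3543 0.0313] lane x,y -0.0102 0.0005 toolx [ 0.001  0.001 -1.   ] toolz [0.996 0.084 0.001] goal z [0.996 0.084] F [0.3 1.8 1. ] w 0.5 j [0.55 0.12 1.9  0.   1.12 0.46]
```

View pics/s5.png

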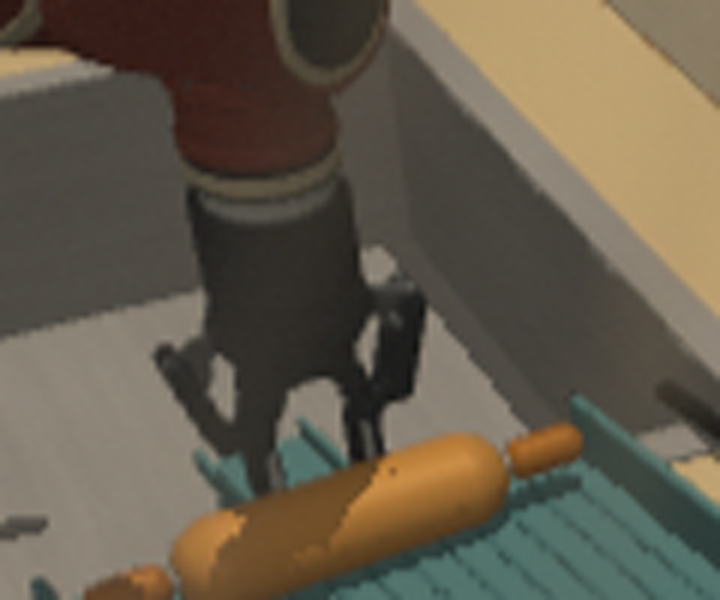

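View pics/t5.png

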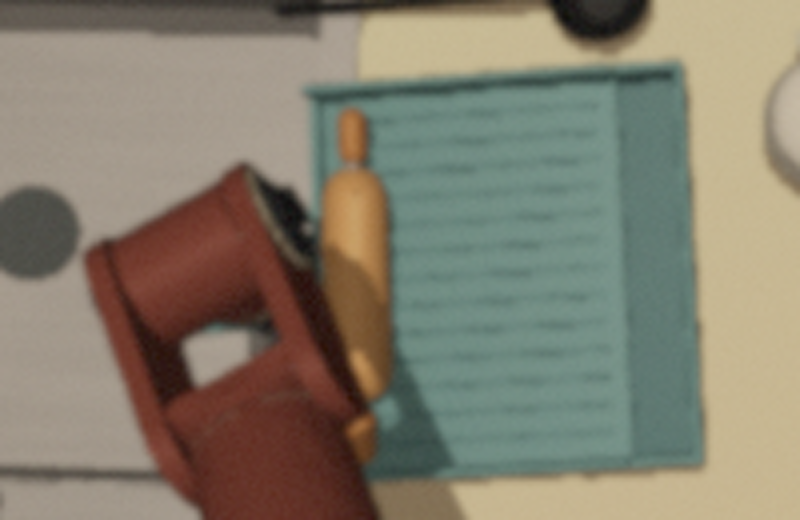

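Call:
servo_tool --twist '[[0,0,0],[0,0,0],[0,0,0],[0,0,0],[0,0,0],[0,0,0],[0,0,0],[0,0,0]]' --xyz '[[0.04,-0.5,0.05],[0.05,-0.6,0.06],[0.07,-0.8,0.05],[0.07,-0.8,0.05],[0.07,-0.8,0.05],[0.07,-0.8,0.05],[0.07,-0.8,0.06],[0.07,-0.8,0.07]]' --fingers '[0.5,0.5,0.5,0.5,0.5,0.5,0.5,0.5]'

```text
time: 4.45
tool_pos: [0.4437, 0.2947, 0.0353]
tool_rot: [0.706, -0.03, 0.707, 0.03]
contact_force: [0.4, 2.2, 1.3]
gripper_width: 0.497
```

```bash
python3 - <<'E'
import st
from h import *
crop("side",110,60,230,160,6,"s6.png")
crop("top",50,155,250,285,4,"t6.png")
E
```

```text
t 4.45 tcp [0.4437 0.2947 0.0353] lane x,y 0.0496 0.0002 toolx [-0. -0. -1.] toolz [ 0.996  0.084 -0.   ] goal z [0.996 0.084] F [0.4 2.2 1.3] w 0.5 j [ 0.45  0.04  1.97 -0.    1.13  0.36]
```

View pics/s6.png

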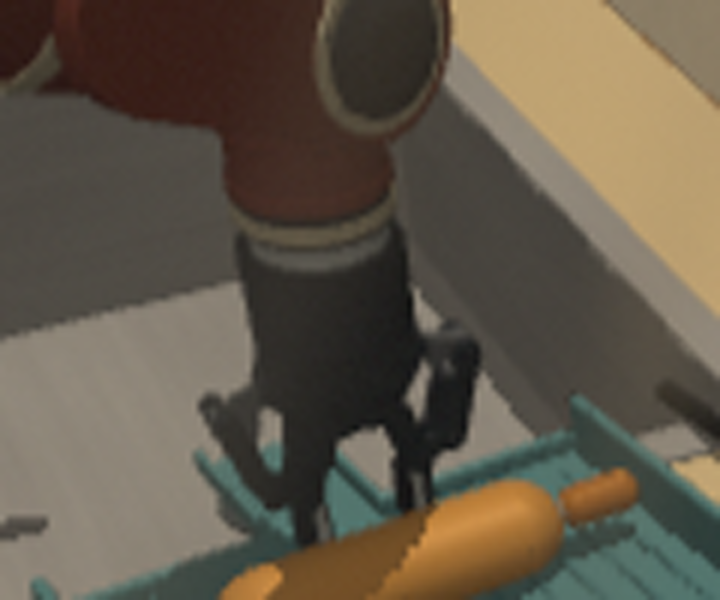

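View pics/t6.png

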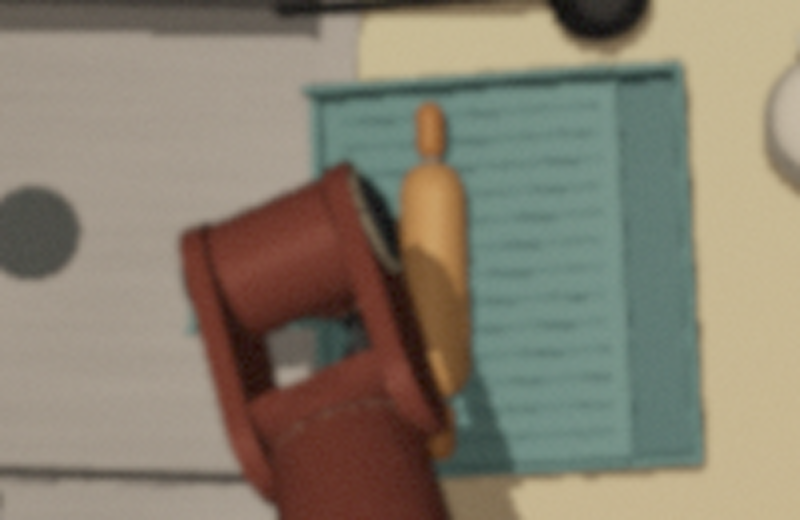

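Call:
servo_tool --twist '[[0,0,0],[0,0,0],[0,0,0],[0,0,0],[0,0,0],[0,0,0],[0,0,0],[0,0,0]]' --xyz '[[0.05,-0.6,0.06],[0.07,-0.8,0.07],[0.07,-0.8,0.08],[0.07,-0.8,0.08],[0.07,-0.8,0.08],[0.07,-0.8,0.08],[0.07,-0.8,0.08],[0.07,-0.8,0.08]]' --fingers '[0.5,0.5,0.5,0.5,0.5,0.5,0.5,0.5]'

```text
time: 5.55
tool_pos: [0.4491, 0.2327, 0.0414]
tool_rot: [0.706, -0.03, 0.707, 0.03]
contact_force: [0.5, 1.2, 0.9]
gripper_width: 0.501
```

Call:
servo_tool --twist '[[0,0,0],[0,0,0],[0,0,0],[0,0,0],[0,0,0],[0,0,0]]' --xyz '[[0.07,-0.8,0.08],[0.07,-0.8,0.08],[0.07,-0.8,0.08],[0.07,-0.8,0.08],[0.05,-0.6,0.06],[0.04,-0.4,0.04]]' --fingers '[0.5,0.5,0.5,0.5,0.5,0.5]'

```text
time: 6.3
tool_pos: [0.4528, 0.1909, 0.0456]
tool_rot: [0.706, -0.03, 0.707, 0.03]
contact_force: [-0.9, 2.5, 0.7]
gripper_width: 0.503
```

```bash
python3 - <<'E'
import st
from h import *
crop("side",110,90,270,220,5,"s7.png")
crop("top",90,155,250,285,5,"t7.png")
E
```

```text
t 6.3 tcp [0.4528 0.1909 0.0456] lane x,y 0.1538 0.0006 toolx [-0.  0. -1.] toolz [ 0.996  0.084 -0.   ] goal z [0.996 0.084] F [-0.9  2.5  0.7] w 0.5 j [ 0.25 -0.07  2.07  0.    1.15  0.16]
```

View pics/s7.png

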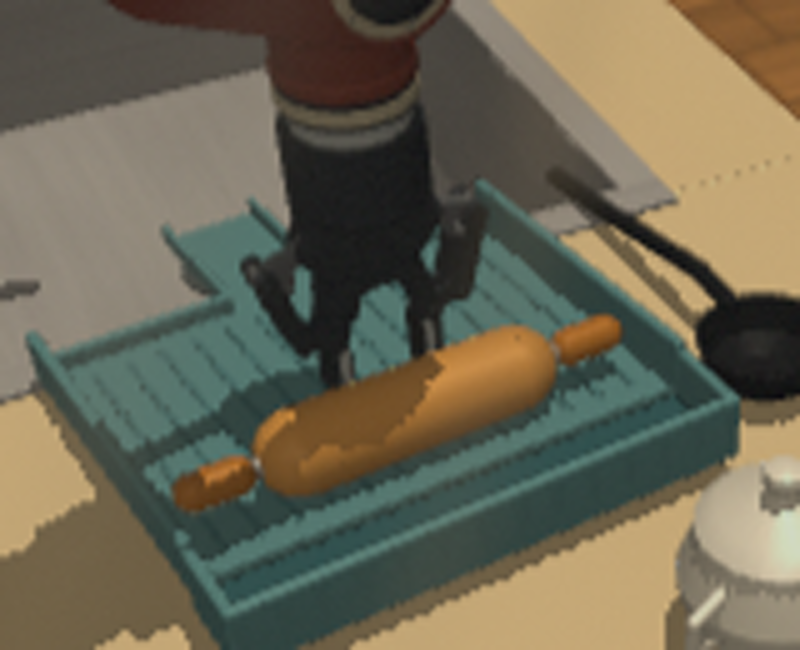

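View pics/t7.png

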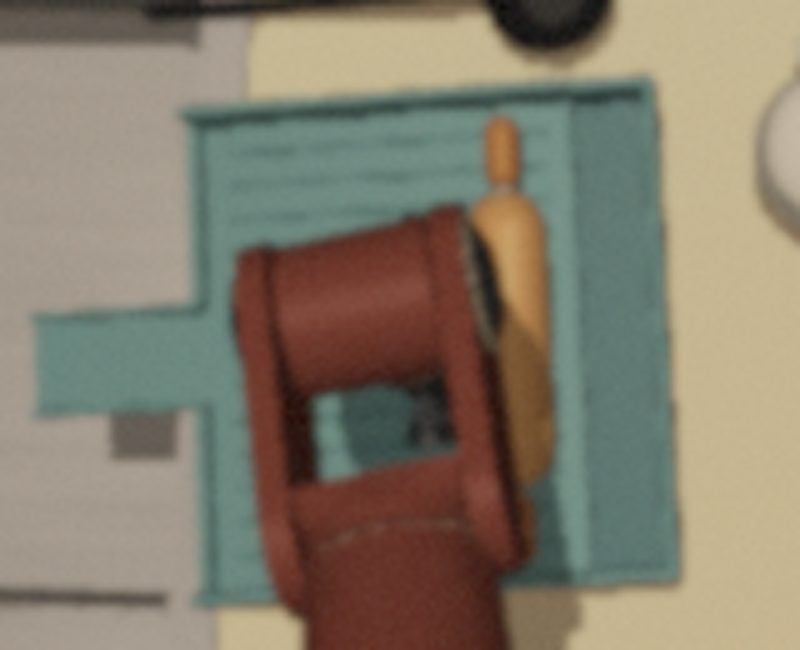

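Call:
servo_tool --twist '[[0,0,0],[0,0,0],[0,0,0],[0,0,0],[0,0,0],[0,0,0],[0,0,0],[0,0,0]]' --xyz '[[0.04,-0.5,0.05],[0.04,-0.5,0.05],[0.04,-0.5,0.05],[0.04,-0.5,0.05],[0.04,-0.5,0.05],[0.04,-0.4,0.04],[0.03,-0.3,0.03],[0.03,-0.3,0.03]]' --fingers '[0.5,0.5,0.5,0.5,0.5,0.5,0.5,0.5]'

```text
time: 7.4
tool_pos: [0.4558, 0.1562, 0.0492]
tool_rot: [0.707, -0.03, 0.706, 0.03]
contact_force: [-0.3, 2.3, 1.9]
gripper_width: 0.502
```

```bash
python3 - <<'E'
import st
from h import *
crop("side",110,90,270,220,5,"s8.png")
crop("top",90,155,250,285,5,"t8.png")
E
```

```text
t 7.4 tcp [0.4558 0.1562 0.0492] lane x,y 0.1887 0.0007 toolx [ 0.  0. -1.] toolz [0.996 0.084 0.   ] goal z [0.996 0.084] F [-0.3  2.3  1.9] w 0.5 j [ 0.18 -0.1   2.09  0.    1.16  0.09]
```

View pics/s8.png

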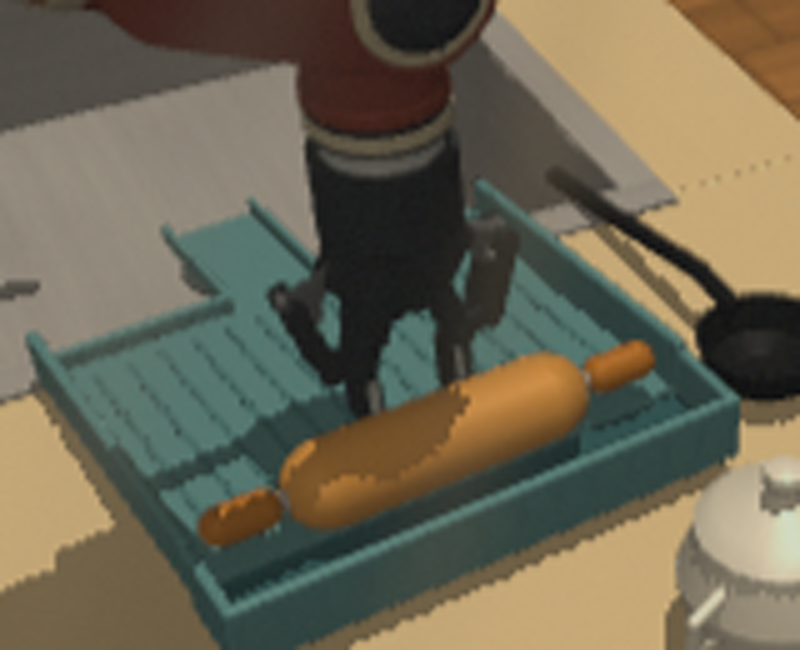

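View pics/t8.png

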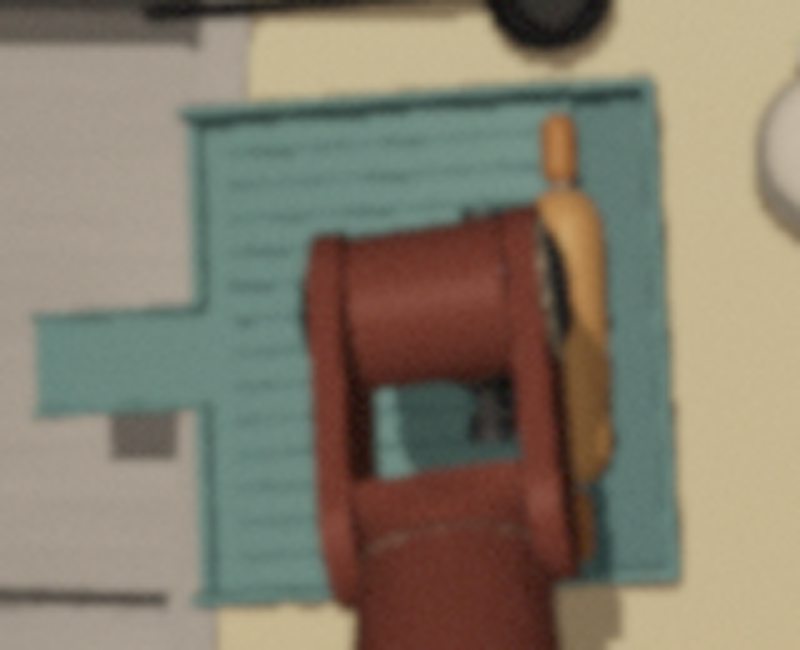

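Call:
servo_tool --twist '[[0,0,0],[0,0,0],[0,0,0],[0,0,0],[0,0,0],[0,0,0],[0,0,0],[0,0,0]]' --xyz '[[0.02,-0.2,-0.1],[0.02,-0.2,-0.1],[0.02,-0.2,-0.1],[0.02,-0.2,-0.1],[0.02,-0.2,0],[0.02,-0.2,0],[0.02,-0.2,0],[0,0,0]]' --fingers '[0.5,0.5,0.5,0.5,0.5,0.5,0.5,0.5]'

```text
time: 8.5
tool_pos: [0.4572, 0.1422, 0.0452]
tool_rot: [0.707, -0.03, 0.706, 0.03]
contact_force: [0.1, 0.0, 0.3]
gripper_width: 0.5
```

```bash
python3 - <<'E'
import st
from h import *
crop("side",110,90,270,220,5,"s9.png")
crop("top",90,155,250,285,5,"t9.png")
E
```

```text
t 8.5 tcp [0.4572 0.1422 0.0452] lane x,y 0.2027 0.0009 toolx [ 0. -0. -1.] toolz [0.996 0.084 0.   ] goal z [0.996 0.084] F [0.1 0.  0.3] w 0.5 j [ 0.15 -0.1   2.1  -0.    1.15  0.06]
```

View pics/s9.png

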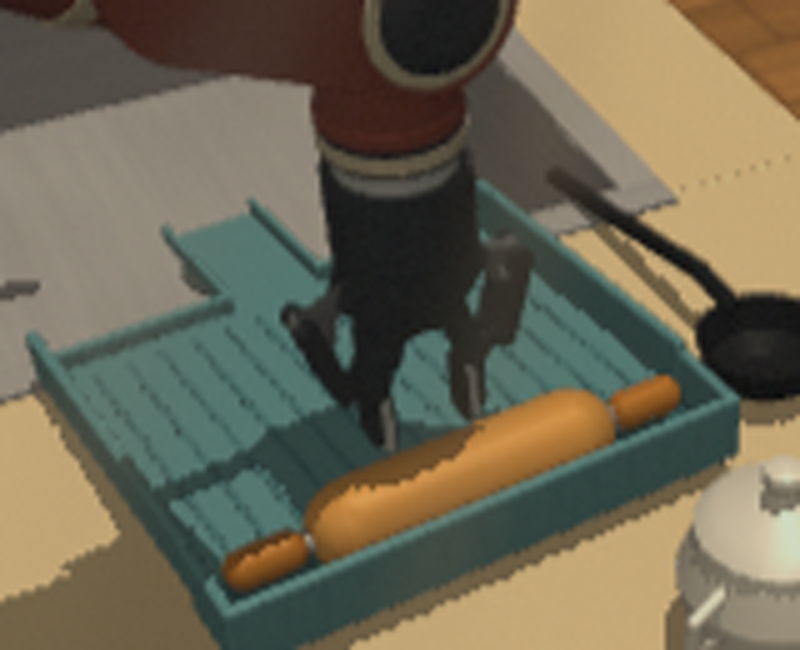

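View pics/t9.png

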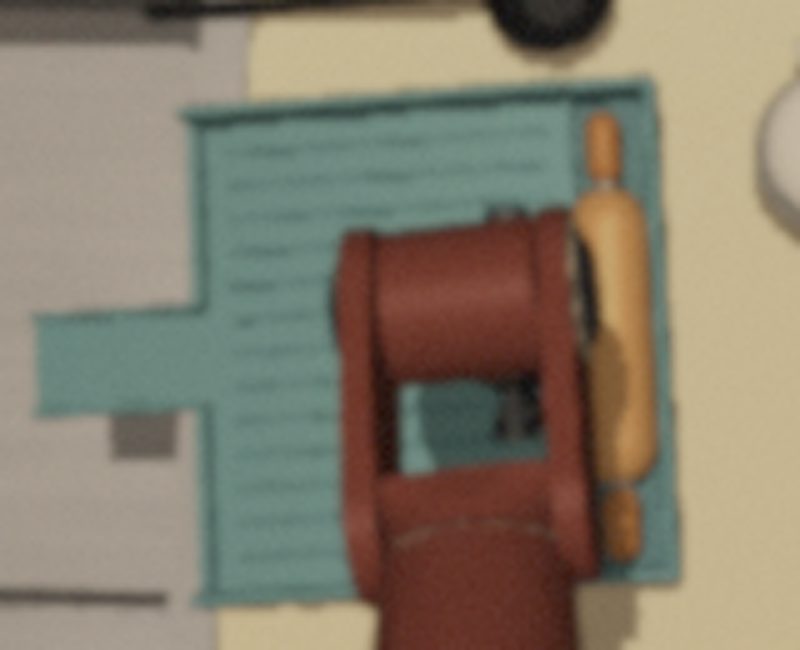

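The pin has dropped into the trough full length and no longer touches the fingers (contact force about 0). I'll back off downhill, then go up.

Call:
servo_tool --twist '[[0,0,0],[0,0,0],[0,0,0],[0,0,0],[0,0,0],[0,0,0],[0,0,0],[0,0,0]]' --xyz '[[-0.05,0.5,0.2],[-0.1,1.5,0.5],[-0.1,2,1],[0,2,3],[0,2,5],[0,3,5],[0,3,4],[0,0,0]]' --fingers '[0.5,0.5,0.5,0.5,0.5,0.5,0.5,0.5]'

```text
time: 9.6
tool_pos: [0.4563, 0.2857, 0.2376]
tool_rot: [0.709, -0.03, 0.703, 0.032]
contact_force: [0.4, 0.1, 0.4]
gripper_width: 0.5
```

```bash
python3 - <<'E'
import st
from h import *
im=vision.grab_frame("side");cv2.imwrite("pics/s10.png",im[:,:,::-1])
crop("top",90,155,250,285,5,"t10.png")
t=np.load("tray.npy");c,sn=np.cos(t[2]),np.sin(t[2])
im2=vision.grab_frame("top")
print(vision.spot_in("top","pin")[:2])
E
```

```text
t 9.6 tcp [0.4563 0.2857 0.2376] lane x,y 0.0596 0.012 toolx [ 0.008  0.004 -1.   ] toolz [0.996 0.087 0.008] goal z [0.996 0.084] F [0.4 0.1 0.4] w 0.5 j [ 0.42 -0.17  1.81  0.    1.49  0.33]
[{'extent': [214.6, 220.0, 18.6, 89.2], 'score': 0.6}]
```

View pics/s10.png

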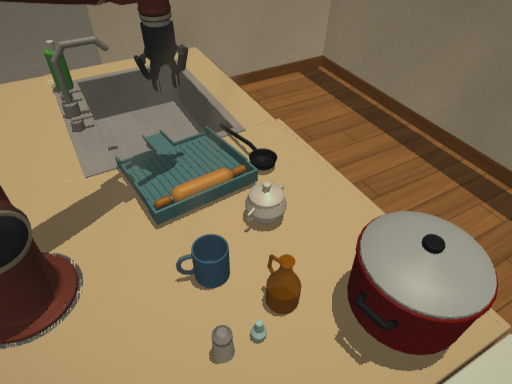

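View pics/t10.png

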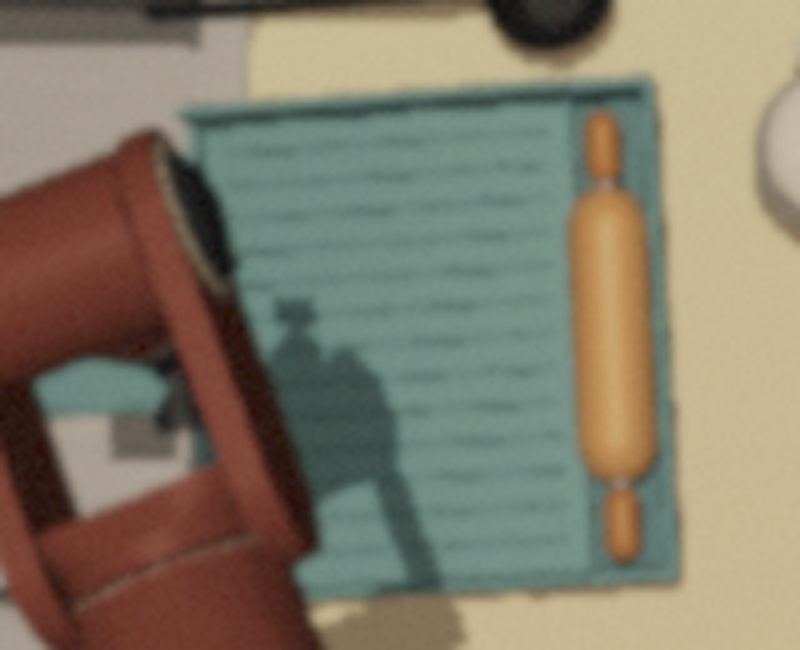

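The pin lies parallel in the trough (top crop, column ~603 at the far end and ~624 at the near end). It has not moved since release, and the other things sit at the same pixels as at the start.

```bash
python3 - <<'E'
from plant import job
print(job.job_done())
E
```

```text
the job is handed in; nothing more can be done
None
```

I rolled the pin up the tray with two half-open fingers side by side. I pushed at about 65 mm/s and slowed to about 16 mm/s near the crest. It then dropped into the trough by itself, and I backed the fingers off downhill and raised them clear. I handed the job in about 10 s into the run; no verdict is reported.

**What the last checks showed:**
- **Pin:** both views showed it lying full length in the trough, parallel to the crest. It was in the same place before and after the fingers withdrew.
- **Forces:** the readings between pushes never exceeded about 3 N, and the fingers read close to zero at the end.
- **Other things:** by eye, they stood at the same pixels as in the first pictures.

**What disagreed or wasn't checked:**
- **Tray position:** my fit to the picture was off by up to 2 pixels. It put the pin's starting centre at about x 14.5 mm instead of the stated 20, so I finished the crest by short steps and pictures.
- **Final position:** I judged the pin's place in the trough by eye, not by a measured x and z for each end.

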